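Switch the potentiostat to the dummy-cell channel

ROBOT

A 6-joint arm with a two-finger parallel gripper is mounted at the origin on the work surface. World frame = base frame: x ahead of the robot, y to its left, z up, the work surface at z = 0. Lengths are in mm, angles in rad, forces in N, time in s.
With the tool pointing down it reaches from about 300 to 775 mm from the base axis. Payload 14.6 kg.
Tool frame: the origin (TCP) lies midway between the tips of the shut fingers; the grasp point (between the pads) lies 19 mm behind it (grip_depth is the distance from the TCP to the grasp point, in mm); z points along the fingers, y is the direction in which the jaws open and shut (so a half turn about z gives the same grasp; the last joint's range is limited). The gripper opens to 94 mm and grips with 3 to 60 N. Pads are 16 mm wide; open, the fingers measure 119 mm over their backs; the gripper's body (75 mm by 177 mm) begins 78 mm behind the grasp point.
Start: joints at [-1.333, 0.3, 1.521, -0, 1.321, -0.067], TCP at [165.049, -524.641, 205.446] pointing down, gripper open.
Joint ranges: [-3.03, 3.03], [-0.79, 2.21], [0.23, 2.52], [-1.04, 4.18], [0, 3.07], [-2.55, 2.55]. Speed limits (rad/s): [2.22, 2.22, 2.57, 3.14, 3.14, 3.14].

INTERFACE

Orientations are given as [roll, pitch, yaw] about the fixed x, y, z axes, in that order (R = Rz(yaw) Ry(pitch) Rx(roll)).
In Python, from cell import read_state, camera, camera_info, sign_off, grip_depth gives the robot as it stands.
- The arm moves only by the tool drive_tool, never from a script. Its argument "motion" is one flat list of numbers, 4 for each row, row after row: the shift along the tool's x, y, z in mm, then the turn about the tool's z in rad. A call has 1 to 8 rows; each row shifts and turns the pose as measured when the row begins, along the tool's axes as they then stand; what a row does not reach is not made up. A row lasts 1/12 s, in which the tool goes at most 41.7 mm and 7.16 degrees, less where a joint would pass 70% of its speed; a pose out of reach is approached as far as the arm can. A call is refused whole if a number of a shift passes 41.7 or a number of a turn 0.125, either way. A call with a gripper value outside its range is refused whole. "jaw" is the closure, from 0 (fully open) to 1 (shut), set as the call begins (left out, the last holds). The fingers move at their own pace and stop on an object; "grip_force" is the grip in N (left out, the last holds). Time passes only in rows, so rows that do not move let the fingers close. It gives the time, the measured TCP pose, the force and the opening at its end, in the units of the state.
- read_state(): the state, without advancing time (a new reading comes with each control period).
- camera(name): name is "scene" or "top" or "wrist"; returns the picture (400x640x3 uint8, red, green, blue); there is no depth.
- camera_info(name): a dict with "fovy" (degrees; the focal length in pixels is half the picture's height over the tangent of half this angle, whatever the lens; pixels are square), "cx", "cy" (the principal point, pixels), "camera_from_world" (4x4, takes a point from world to camera coordinates). Camera axes: x right, y up, looking along -z (the intrinsics and any distortion apply to the point x, -y, -z); pixel columns grow to the right and rows downward; lengths in mm; the calibration is good to about 2 mm. A picture is of the moment at which its call begins: read the wrist's pose just before it. camera_info takes no time and is no camera call; for the wrist camera it gives the pose at the moment of the call.
- sign_off(): hands the job in, once; it reports no verdict.
The state is a dict: "clock": time; "joints": joint angles; "qd": joint speeds; "effort": joint torques, N m; "eef_pos": TCP position; "eef_rot": TCP orientation; "wrist_force": force on the tool from outside, world axes, zero at the start; "moment": the same for the moment, N m; "finger_gap": finger opening in mm.
Only numpy, scipy, OpenCV 4.12 (cv2) and the standard library are available. Lean on these libraries where they do the work, as an engineer would, in place of code of your own. Each camera call takes 0.05 s, during which the arm holds its last target. There are 200 camera calls.

TASK

The potentiostat is to be checked on its dummy cell, the tall black plug-in block that stands on one of the six socket pairs along the far edge of the switch box; the other pairs wear low dust caps, and the channels count 1 to 6 from the robot's left to right. With a fingertip, without pinching, push the selector's pointer handle clockwise round from where it stands, one click per channel after Off, until it rests in the click of the dummy cell's channel, and only then press the round start button fully in and let it come up again. Touch the selector lightly, keep off the dummy cell, and leave all the loose things where they are.

Things in the scene. Friction and masses are not known exactly. Their poses are not given: they have to be found in the camera images.
- switchbox: grey instrument case with an aluminium top panel, fixed to the bench: 220 mm deep (x) by 270 mm wide (y), the panel 70 mm above the bench. Origin: centre of its underside. +x points from the robot's side to the far edge, +y to the left, z up; it is turned by up to 0.35 rad about the vertical
- hub (a point): point on the selector's vertical axis, at panel height, 20 mm nearer the robot than the panel's centre. Axes as the box's. At Off the pointer stands 105 degrees anticlockwise of the box's +x (left, a little towards the robot), at channel n at 105 - 30 n degrees. Printed on the panel: a dot at Off, a tick at each channel, joined to its sockets by a thin line
- selector (a joint): angle of the selector, rad: 0 at Off, growing clockwise seen from above; a click (detent) every 0.5236 (30 degrees), channel n at n x 0.5236, end stops just past Off and channel 6. Leaving a click takes about 0.16 N m (4 to 5 N at the handle's outer end); past the half-way hump it snaps by itself into the next click and rests there. It starts at Off or channel 1
- pointer (a point): outer end of the selector's handle, on its top. The selector: a flat black skirt 52 mm across, 8 mm high, and on it one straight black handle 13 mm wide that reaches 48.5 mm from the axis on the pointing side (white line on top) and 20 mm on the other; its flanks stand 8 to 32 mm above the panel; its hub is 32 mm across, 34 mm high
- plug: the dummy cell, a black block 36 mm (x) by 20 mm (y) by 30 mm tall, plugged firmly on the panel over one socket pair, on channel 2, 3, 4 or 5. Origin: centre of its underside, on the panel; axes as the box's
- ch1 (a point): centre of the socket pair of channel 1, on the panel 95 mm beyond the selector's axis; the pairs are 34 mm apart in y, channel 1 leftmost; a pair without the plug wears a grey dust cap 7 mm high
- ch2 (a point): centre of the socket pair of channel 2, on the panel 95 mm beyond the selector's axis; the pairs are 34 mm apart in y, channel 1 leftmost; a pair without the plug wears a grey dust cap 7 mm high
- ch3 (a point): centre of the socket pair of channel 3, on the panel 95 mm beyond the selector's axis; the pairs are 34 mm apart in y, channel 1 leftmost; a pair without the plug wears a grey dust cap 7 mm high
- ch4 (a point): centre of the socket pair of channel 4, on the panel 95 mm beyond the selector's axis; the pairs are 34 mm apart in y, channel 1 leftmost; a pair without the plug wears a grey dust cap 7 mm high
- ch5 (a point): centre of the socket pair of channel 5, on the panel 95 mm beyond the selector's axis; the pairs are 34 mm apart in y, channel 1 leftmost; a pair without the plug wears a grey dust cap 7 mm high
- ch6 (a point): centre of the socket pair of channel 6, on the panel 95 mm beyond the selector's axis; the pairs are 34 mm apart in y, channel 1 leftmost; a pair without the plug wears a grey dust cap 7 mm high
- start (a joint): travel of the start button, m: 0 when up, 0.005 fully in; a spring brings it up; about 4 N presses it fully in
- start_top (a point): centre of the top face of the start button: a grey round cap 24 mm across, its top 21 mm above the panel, in a steel collar 40 mm across and 12 mm high, at the panel's near right corner
- vial: bystander, loose: small capped glass vial, 22 mm across, 42 mm tall, standing on the panel's near left corner. Origin: centre of its underside
- link: bystander, loose: steel shorting link, a 40 x 10 x 6 mm bar with two studs 10 mm tall on top, lying on the near edge of the panel. Origin: centre of its underside, the bar's foot
- beaker: bystander, loose: glass beaker, 54 mm across, 72 mm tall, on the bench to the right of the box. Origin: centre of its underside
- bottle: bystander, loose: amber reagent bottle, 68 mm across, 140 mm tall, on the bench to the left of the box. Origin: centre of its underside
- cell: bystander, loose: glass electrochemical cell, 74 mm across its white cap, with three electrode rods, 139 mm tall, on the bench to the right of the box. Origin: centre of its underside
- spatula: bystander, loose: steel spatula, 175 mm long, 6 mm thick, lying on the bench between the robot and the box. Origin: centre of its underside
- dish: bystander, loose: clear covered dish, 65 mm across, 15 mm tall, on the bench to the left of the box. Origin: centre of its underside

How it is judged (in metres and radians):
On the way, in this order (a step that is already met when the one before it is completed fails the run):
1. the selector rests in the click of the dummy cell's channel (((horizontal distance between plug and ch2 below 0.012 m and value of joint selector between 0.9172 and 1.1772 rad) or (horizontal distance between plug and ch3 below 0.012 m and value of joint selector between 1.4408 and 1.7008 rad) or (horizontal distance between plug and ch4 below 0.012 m and value of joint selector between 1.9644 and 2.2244 rad) or (horizontal distance between plug and ch5 below 0.012 m and value of joint selector between 2.488 and 2.748 rad)) and velocity of joint selector between -0.1 and 0.1 rad/s), for 0.3 s.
2. the start button is pressed in with the selector there (((horizontal distance between plug and ch2 below 0.012 m and value of joint selector between 0.9172 and 1.1772 rad) or (horizontal distance between plug and ch3 below 0.012 m and value of joint selector between 1.4408 and 1.7008 rad) or (horizontal distance between plug and ch4 below 0.012 m and value of joint selector between 1.9644 and 2.2244 rad) or (horizontal distance between plug and ch5 below 0.012 m and value of joint selector between 2.488 and 2.748 rad)) and value of joint start above 0.004 m), for 0.05 s.
At the end, for the whole second after the job is handed in: the selector rests within 0.13 rad (7 degrees) of the click of the dummy cell's channel, the start button has come up again (within 1 mm), and every loose thing is within 20 mm of where it stood (all of step 1 and value of joint start below 0.001 m and distance of each of vial, link, beaker, bottle, cell, spatula, dish from where it was at the start of the episode below 0.02 m); the robot touches nothing.
It fails at once if the start button is pressed (more than 2.5 mm) while the selector is not on the dummy cell's channel (value of joint start above 0.0025 m and not ((horizontal distance between plug and ch2 below 0.012 m and value of joint selector between 0.9172 and 1.1772 rad) or (horizontal distance between plug and ch3 below 0.012 m and value of joint selector between 1.4408 and 1.7008 rad) or (horizontal distance between plug and ch4 below 0.012 m and value of joint selector between 1.9644 and 2.2244 rad) or (horizontal distance between plug and ch5 below 0.012 m and value of joint selector between 2.488 and 2.748 rad))).
It fails at once if the selector is pinched or forced (more than 20 N from the fingers) (contact force between the fingers and selector above 20 N).
It fails at once if the dummy cell is pushed (more than 5 N) (contact force between the arm and plug above 5 N).
It fails at once if the dummy cell is pushed by the fingers (more than 5 N) (contact force between the fingers and plug above 5 N).
It fails at once if a loose thing is shifted by more than 20 mm or lifted (distance of any of vial, link, beaker, bottle, cell, spatula, dish from where it was at the start of the episode above 0.02 m).
It also fails if it takes over 54 s, if anything falls off the work surface, if the arm or the gripper's body presses on something with over 40 N, if the wrist force passes 120 N, or if a joint passes its speed limit or range.

## Working session

There is one attempt and no reset: what is moved stays moved. The work goes in short steps, Python scripts to look and compute and a tool call to move; the robot and the scene stay as the last step left them, time stands still between calls to the robot, and variables do not carry over. Pictures are saved under pics/ and viewed, on a budget of 10 in all, crops included, one or two more only if the job needs it, and the job is handed in when it is done.

Besides the shell and the picture viewer there is one more tool, called after ">>>" in YAML: its name, and indented under it one key for each argument. drive_tool: Moves the arm, as the interface text tells. Its arguments: {"type":"object","properties":{"motion":{"type":"array","items":{"type":"number"}},"jaw":{"type":"number"},"grip_force":{"type":"number"}},"required":["motion"]}

```bash
ls; mkdir -p pics; python3 - <<'E'
from cell import *
import cv2,json
print(read_state())
for n in ("top","scene"):
    im=camera(n); cv2.imwrite(f"pics/{n}0.png",im[:,:,::-1]); i=camera_info(n); print(n,i)
E
```

```text
pics
{'clock': 0.0, 'joints': array([-1.33258605e+00,  3.00481074e-01,  1.52158192e+00, -2.54511164e-05,
        1.32068403e+00, -6.65614185e-02]), 'qd': array([-1.33886936e-03, -3.03219186e-05, -8.38140602e-05, -1.47342586e-03,
        9.33212572e-05, -1.88004483e-03]), 'effort': array([ 2.77503794e-03, -5.31803370e+01, -3.52734661e+01,  7.09142187e-02,
        2.44354480e-02, -1.05871582e-04]), 'eef_pos': array([ 164.99108898, -524.39699017,  204.88049924]), 'eef_rot': array([-3.14043919e+00, -5.21830486e-05,  3.04777980e-01]), 'wrist_force': array([-1.34793172, -0.85902849,  0.29875573]), 'moment': array([0.01966742, 0.02024105, 0.05267772]), 'finger_gap': 93.72562252305926}
top {'fovy': 52.49677563458516, 'cx': 319.1760720456327, 'cy': 202.46023896651832, 'camera_from_world': array([[-1.62099566e-02, -9.98821451e-01, -4.57487288e-02,
         6.57349749e+01],
       [ 9.94765483e-01, -2.07271547e-02,  1.00060079e-01,
        -5.90011331e+02],
       [-1.00890395e-01, -4.38872868e-02,  9.93929089e-01,
        -8.34032724e+02],
       [ 0.00000000e+00,  0.00000000e+00,  0.00000000e+00,
         1.00000000e+00]])}
scene {'fovy': 47.99335223438705, 'cx': 329.16269847360655, 'cy': 198.70836887173448, 'camera_from_world': array([[ 7.81360289e-01,  6.24070652e-01, -3.45269602e-03,
        -4.88203050e+02],
       [-3.58116524e-01,  4.52892777e-01,  8.16480672e-01,
         1.22504623e+02],
       [ 5.11105326e-01, -6.36729106e-01,  5.77362444e-01,
        -1.24599055e+03],
       [ 0.00000000e+00,  0.00000000e+00,  0.00000000e+00,
         1.00000000e+00]])}
```

View pics/top0.png

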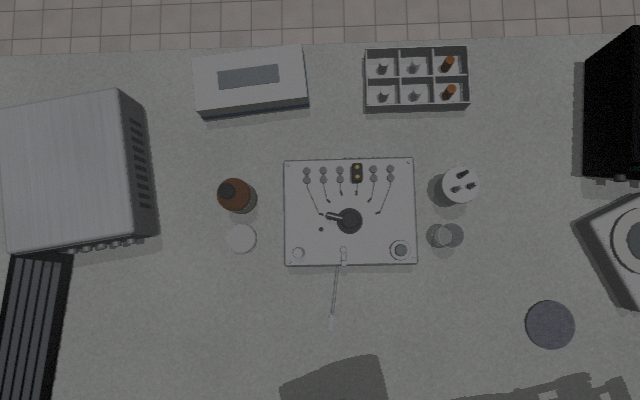

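View pics/scene0.png

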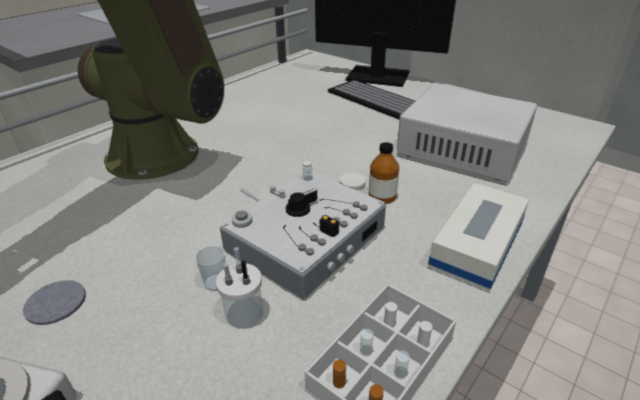

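The top view shows the plug at (357,172), the fourth pair from the left. The pointer points left to about (328,215), past the Off dot at (321,229), so it is probably at channel 1. Next I enlarge the box.

```bash
python3 - <<'E'
import cv2
im=cv2.imread("pics/top0.png")[150:275,275:425]
cv2.imwrite("pics/c1.png",cv2.resize(im,None,fx=4.8,fy=4.8,interpolation=cv2.INTER_CUBIC))
E
```

```text
(no output)
```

View pics/c1.png

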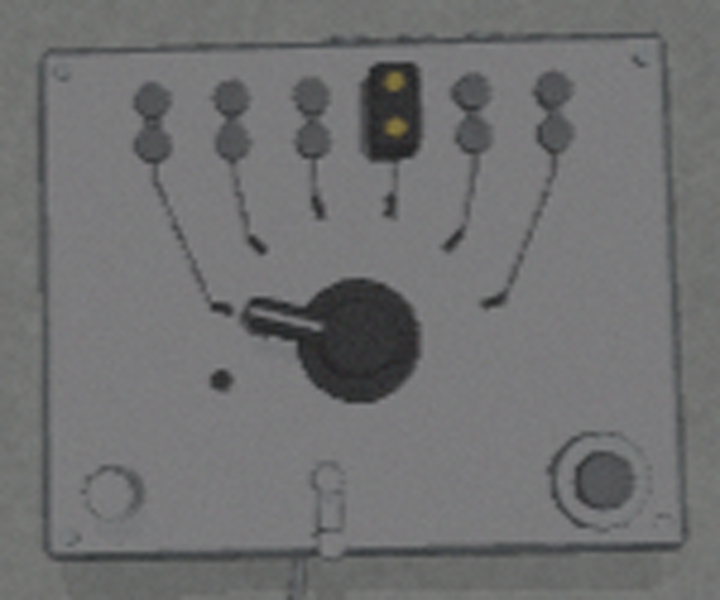

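The plug is on channel 4 and the selector is at channel 1 (handle end at crop (247,312), in line with the first tick), so it needs three clicks. Panel corners in the crop: (43,50), (662,36), (686,546), (48,555). Button top: (604,479).

```bash
cat > h.py <<'E'
import numpy as np
from cell import camera_info
def px2w(info,u,v,z):
    f=200/np.tan(np.radians(info["fovy"]/2)); T=info["camera_from_world"]
    d=T[:3,:3].T@np.array([(u-info["cx"])/f,-(v-info["cy"])/f,-1]); c=-T[:3,:3].T@T[:3,3]
    return c+d*(z-c[2])/d[2]
E
python3 - <<'E'
from h import *
i=camera_info("top")
P=lambda u,v,z:px2w(i,275+(u+.5)/4.8-.5,150+(v+.5)/4.8-.5,z)
C=[P(*c,70) for c in [(43,50),(662,36),(686,546),(48,555)]]
m=np.mean(C,0);print(np.round(C,1),m)
e=[np.linalg.norm(C[k]-C[(k+1)%4]) for k in range(4)];print(e)
far=C[0]+C[1]-C[2]-C[3]; a=np.arctan2(far[1],far[0]); lf=C[0]+C[3]-C[1]-C[2]; b=np.arctan2(-lf[0],lf[1])
th=(a+b)/2;print("yaw",a,b)
R=np.array([[np.cos(th),-np.sin(th)],[np.sin(th),np.cos(th)]])
for n,p in dict(skirt=P(358,341,78),hub=P(358,336,104),plug=P(394,104,100),ch1a=P(153,122,77),ch6=P(553,111,77),start=P(604,479,91),tip=P(247,315,102),vial=P(112,493,112),linka=P(326,475,76),linkb=P(331,548,76),off=P(221,380,70)).items():
    print(n,p.round(1),"local",((p-m)[:2]@R).round(1))
E
```

```text
[[ 676.9  125.3   70. ]
 [ 676.1 -138.8   70. ]
 [ 461.7 -140.3   70. ]
 [ 461.6  124.8   70. ]] [569.07066355  -7.24907909  70.        ]
[np.float64(264.13787737326106), np.float64(214.43416327641228), np.float64(265.0737432691009), np.float64(215.21224907409982)]
yaw 0.004590190264318179 -0.0013772702208688533
skirt [548.5  -6.8  78. ] local [-20.5   0.5]
hub [549.1  -6.1 104. ] local [-19.9   1.2]
plug [644.3 -23.2 100. ] local [ 75.2 -16. ]
ch1a [643.2  77.7  77. ] local [74.2 84.9]
ch6 [643.8 -90.9  77. ] local [ 74.6 -83.7]
start [ 490.1 -104.5   91. ] local [-79.2 -97.1]
tip [558.6  38.6 102. ] local [-10.4  45.9]
vial [487.9  93.4 112. ] local [-81.  100.8]
linka [493.2   7.7  76. ] local [-75.8  15.1]
linkb [463.2   6.3  76. ] local [-105.8   13.7]
off [533.6  51.   70. ] local [-35.3  58.3]
```

>>> drive_tool:
  motion: [30,-25,0,0,30,-25,0,0,30,-25,0,0,30,-25,0,0,30,-25,0,0,30,-25,0,0,30,-25,0,0,30,-25,0,0]
  jaw: 1
  grip_force: 20

```text
clock: 0.77
eef_pos: [335.5, -254.1, 201.9]
eef_rot: [-3.136, 0.001, 0.295]
wrist_force: [0.4, -0.8, -0.1]
finger_gap: 44.0
```

>>> drive_tool:
  motion: [30,-25,0,0,30,-25,0,0,30,-25,0,0,30,-25,0,0,30,-25,0,0,30,-25,0,0,30,-25,0,0,30,-25,0,0]

```text
clock: 1.43
eef_pos: [511.5, 23.2, 202.6]
eef_rot: [-3.136, 0.001, 0.295]
wrist_force: [0.0, -1.4, 0.3]
finger_gap: 0.4
```

>>> drive_tool:
  motion: [0,0,0,-0.12,0,0,0,-0.12,0,0,0,-0.12,0,0,0,-0.12,0,0,0,-0.12,0,0,0,-0.12,0,0,0,-0.12,0,0,0,-0.12]

```text
clock: 2.1
eef_pos: [513.0, 31.9, 198.7]
eef_rot: [-3.13, -0.003, 1.288]
wrist_force: [-0.5, 0.3, -0.3]
finger_gap: 0.5
```

>>> drive_tool:
  motion: [0,0,0,-0.12,0,0,0,-0.12,0,0,0,-0.12,0,0,0,-0.12,0,0,0,-0.12,0,0,0,-0.12,0,0,0,-0.12,0,0,0,-0.12]

```text
clock: 2.77
eef_pos: [511.7, 31.9, 196.1]
eef_rot: [-3.134, -0.015, 2.288]
wrist_force: [-0.4, 0.5, 0.9]
finger_gap: 0.7
```

>>> drive_tool:
  motion: [0,0,0,-0.12,0,0,0,-0.12,0,0,0,-0.12,0,0,0,-0.12,0,0,0,-0.06,0,0,0,0]

```text
clock: 3.27
eef_pos: [510.7, 31.9, 194.2]
eef_rot: [3.141, -0.02, 2.858]
wrist_force: [-0.4, -0.0, -0.4]
finger_gap: 0.0
```

>>> drive_tool:
  motion: [-10,5.5,0,0,-10,5.5,0,0,0,0,20,0,0,0,20,0,0,0,20,0,0,0,15,0,0,0,0,0]

```text
clock: 3.85
eef_pos: [532.3, 37.6, 115.7]
eef_rot: [3.141, -0.02, 2.84]
wrist_force: [-0.4, -0.7, 0.5]
finger_gap: 0.4
```

```bash
python3 - <<'E'
from cell import *
from h import *
import cv2
s=read_state();print(s["eef_pos"],s["eef_rot"])
cv2.imwrite("pics/w1.png",camera("wrist")[:,:,::-1])
i=camera_info("wrist");T=i["camera_from_world"];f=200/np.tan(np.radians(i["fovy"]/2))
for n,p in dict(tcp=s["eef_pos"],hub=[549,-6.5,104],tip=[561.5,40.3,102],start=[490,-104.5,91],plug=[644,-23.2,100]).items():
    c=T@np.append(p,1);print(n,i["cx"]-f*c[0]/c[2],i["cy"]+f*c[1]/c[2])
E
```

```text
[532.34269618  37.63203989 115.6785134 ] [ 3.14126799 -0.02003802  2.84046382]
tcp 322.6095328643843 234.6269657422134
hub 271.63864967365095 265.64269884171483
tip 337.8589568185078 262.0044034185555
start 124.89577605924879 224.02585107673318
plug 292.2157531727384 368.91738732951046
```

View pics/w1.png

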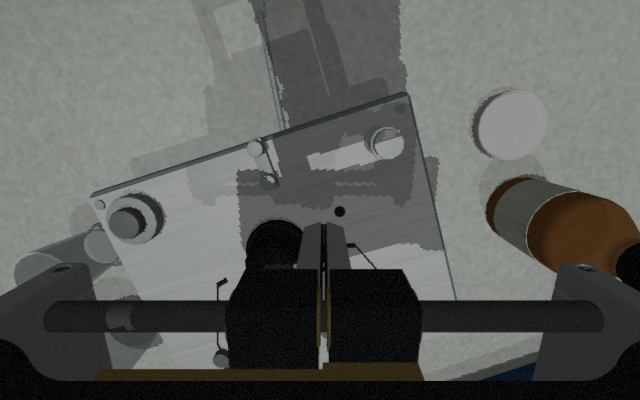

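The wrist view shows the button top at (125,223), against a prediction of (125,224), so the model agrees. The tips are beside the Off dot, on the near side of the handle, with nothing under them. I lower to flank height and start the arc.

>>> drive_tool:
  motion: [0,0,12,0,0,0,12,0,0,0,6,-0.03,0,0,0,0]

```text
clock: 4.23
eef_pos: [534.0, 37.8, 89.2]
eef_rot: [3.139, -0.015, 2.867]
wrist_force: [-0.2, 0.8, -0.1]
finger_gap: 0.6
```

>>> drive_tool:
  motion: [-3,0,0,0,-3,0,0,0,-3,0,0,0,0,0,0,0]

```text
clock: 4.57
eef_pos: [544.5, 35.2, 91.3]
eef_rot: [3.139, -0.012, 2.863]
wrist_force: [-1.1, 1.1, -0.1]
finger_gap: 0.3
```

>>> drive_tool:
  motion: [-2,0,3,0,-3.4,1.2,1,0.087,-3.4,1.2,0,0.087,-3.4,1.2,0,0.087]

```text
clock: 4.9
eef_pos: [556.8, 34.7, 87.7]
eef_rot: [-3.141, -0.015, 2.594]
wrist_force: [-1.6, -0.3, 0.6]
finger_gap: 0.3
```

>>> drive_tool:
  motion: [-3.4,1.2,0,0.087,-3.4,1.1,0,0.087,-3.4,1.1,0,0.087,-3.4,1.1,0,0.087]

```text
clock: 5.23
eef_pos: [570.9, 30.1, 87.4]
eef_rot: [-3.136, -0.015, 2.227]
wrist_force: [-3.1, 2.6, 2.5]
finger_gap: 0.6
```

>>> drive_tool:
  motion: [-3.6,1.0,0,0.087,-3.6,1.0,0,0.087,-3.6,1.0,0,0.087,-3.4,1.0,0,0.087]

```text
clock: 5.57
eef_pos: [582.7, 20.1, 87.4]
eef_rot: [-3.132, -0.012, 1.861]
wrist_force: [-0.1, 0.3, -0.1]
finger_gap: 0.4
```

>>> drive_tool:
  motion: [-3.6,1.0,0,0.087,-3.6,1.0,0,0.087,-3.6,1.0,0,0.087,-3.4,1.0,0,0.087]

```text
clock: 5.9
eef_pos: [590.1, 7.5, 87.3]
eef_rot: [-3.129, -0.01, 1.494]
wrist_force: [-0.4, 0.5, 0.6]
finger_gap: 0.8
```

```bash
python3 - <<'E'
from cell import *
import cv2
im=camera("top")[150:275,275:425,::-1]
cv2.imwrite("pics/c2.png",cv2.resize(im,None,fx=4.8,fy=4.8,interpolation=cv2.INTER_CUBIC))
im=camera("scene")[150:290,210:400,::-1]
cv2.imwrite("pics/s2.png",cv2.resize(im,None,fx=4,fy=4,interpolation=cv2.INTER_CUBIC))
print(read_state()["wrist_force"])
E
```

```text
[0.00748882 0.67589094 0.49769343]
```

View pics/s2.png

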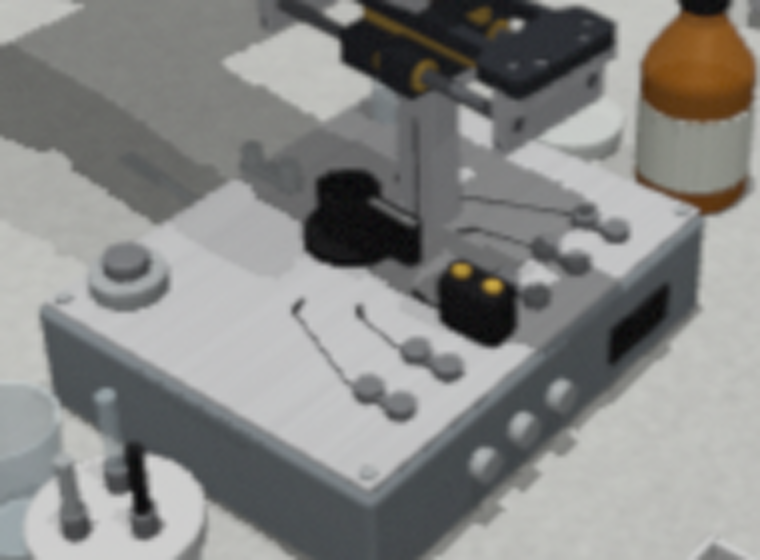

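```bash
python3 - <<'E'
from cell import *
from h import *
i=camera_info("scene");T=i["camera_from_world"];f=200/np.tan(np.radians(i["fovy"]/2))
for a in (15,0,-5,-15):
  for r in (16,48.5):
    c=T@[549+r*np.cos(np.radians(a)),-6.5+r*np.sin(np.radians(a)),102,1];print(a,r,((i["cx"]-f*c[0]/c[2]-210)*4,(i["cy"]+f*c[1]/c[2]-150)*4))
E
```

```text
15 16 (np.float64(378.5225571177416), np.float64(189.67166915136568))
15 48.5 (np.float64(437.71181056287446), np.float64(204.6783389240428))
0 16 (np.float64(373.86482023188705), np.float64(193.81650669185365))
0 48.5 (np.float64(423.9218488171923), np.float64(217.63131211530708))
-5 16 (np.float64(371.9198314160042), np.float64(195.04216756849246))
-5 48.5 (np.float64(418.0510295728302), np.float64(221.49520732795474))
-15 16 (np.float64(367.5269699233554), np.float64(197.19963669788388))
-15 48.5 (np.float64(404.6489652201801), np.float64(228.33413268238132))
```

View pics/c2.png

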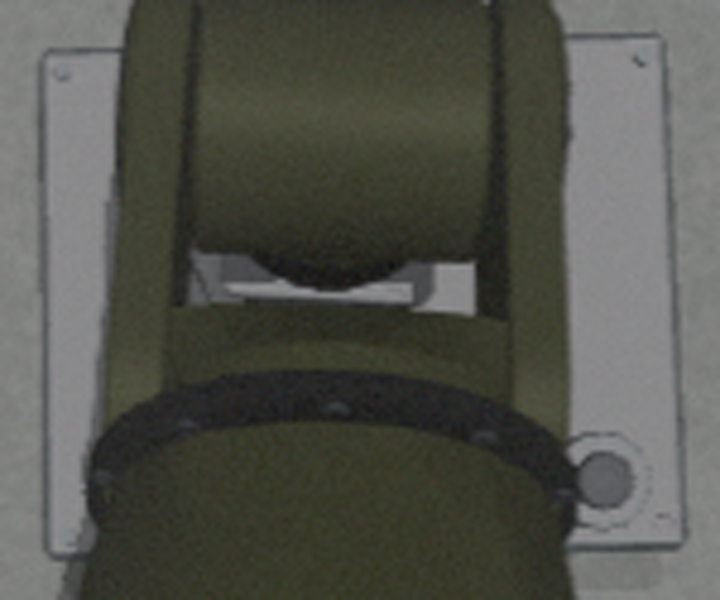

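The top view is hidden by the arm. In the scene crop the white line ends near (415,225), so the handle is at about 0 to −5°, just at the hump. I push a few degrees more.

>>> drive_tool:
  motion: [-3.5,0.8,0,0.07,-3,0.5,0,0.05,0,0,0,0]

```text
clock: 6.25
eef_pos: [590.8, 0.4, 87.0]
eef_rot: [-3.129, -0.008, 1.382]
wrist_force: [-0.2, 0.1, -0.7]
finger_gap: 0.5
```

```bash
python3 - <<'E'
from cell import *
import cv2
s=read_state();x,y=s["eef_pos"][:2]-[549,-6.5];import numpy as np
p=s["eef_rot"][2]-np.pi/2;print(np.degrees(p),"r",x*np.cos(p)+y*np.sin(p),"b",-x*np.sin(p)+y*np.cos(p),s["wrist_force"])
im=camera("scene")[170:235,270:340,::-1]
cv2.imwrite("pics/s3.png",cv2.resize(im,None,fx=8,fy=8,interpolation=cv2.INTER_CUBIC))
E
```

```text
-10.842801771863263 r 39.749132401823964 b 14.672103005328008 [-0.15062488  0.14013348 -0.72255438]
```

View pics/s3.png

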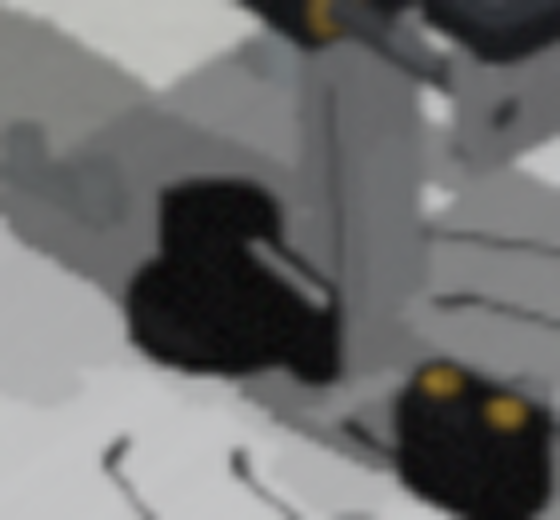

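The line end is now at full-frame (310.6,207.5), which matches the prediction for −15° (channel 4). I back off, lift and go to the button.

>>> drive_tool:
  motion: [6,0,0,0,10,0,0,0,5,0,-10,0,0,0,-30,0,0,0,-30,0,0,0,0,0]

```text
clock: 6.8
eef_pos: [595.2, 25.8, 160.4]
eef_rot: [-3.126, -0.008, 1.398]
wrist_force: [-0.3, 0.5, 0.2]
finger_gap: 0.5
```

```bash
cat > g.py <<'E'
from cell import *
import numpy as np
s=read_state();d=np.array([490,-104.5])-s["eef_pos"][:2];y=s["eef_rot"][2]
print(s["eef_pos"],y,"tool shift",d@[np.cos(y),np.sin(y)],d@[np.sin(y),-np.cos(y)])
E
python3 g.py
```

```text
[595.17509074  25.77854361 160.3947788 ] 1.3982480346605906 tool shift -146.40182890891046 -81.24532681826722
```

>>> drive_tool:
  motion: [-24,-13.5,0,0,-24,-13.5,0,0,-24,-13.5,0,0,-24,-13.5,0,0,-24,-13.5,0,0,-24,-13.5,0,0,0,0,0,0]

```text
clock: 7.38
eef_pos: [489.5, -101.1, 165.9]
eef_rot: [-3.134, -0.009, 1.416]
wrist_force: [0.5, 0.6, 0.5]
finger_gap: 0.5
```

```bash
python3 g.py; python3 - <<'E'
from cell import *
import cv2
im=camera("top")[150:275,275:425,::-1]
cv2.imwrite("pics/c3.png",cv2.resize(im,None,fx=4.8,fy=4.8,interpolation=cv2.INTER_CUBIC))
E
```

```text
[ 489.5447808  -101.13682844  165.8572449 ] 1.4158259974808063 tool shift -3.2526042465176355 0.9688720752289441
```

View pics/c3.png

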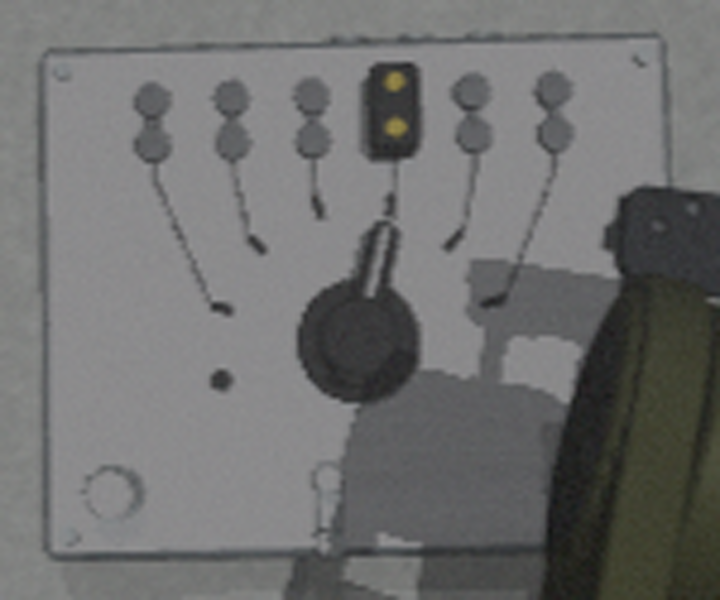

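The pointer (380,225) is in line with channel 4's tick at (390,205), and the vial and link have not moved. I lower over the button.

>>> drive_tool:
  motion: [-3,1,20,0,0,0,20,0,0,0,15,0,0,0,10,0,0,0,0,0,0,0,0,0]

```text
clock: 7.93
eef_pos: [495.4, -98.3, 101.9]
eef_rot: [-3.141, -0.009, 1.423]
wrist_force: [0.4, -0.6, 0.2]
finger_gap: 0.9
```

>>> drive_tool:
  motion: [-7,-4.5,0,0,0,0,0,0,0,0,5,0,0,0,0,0]

```text
clock: 8.27
eef_pos: [491.0, -104.7, 99.1]
eef_rot: [3.138, -0.009, 1.424]
wrist_force: [0.0, 0.9, 0.2]
finger_gap: 0.7
```

>>> drive_tool:
  motion: [-0.5,0,5,0,0,0,4,0,0,0,3,0,0,0,2,0]

```text
clock: 8.6
eef_pos: [491.8, -105.5, 85.6]
eef_rot: [3.136, -0.008, 1.424]
wrist_force: [-11.8, 2.5, 33.2]
finger_gap: 0.3
```

>>> drive_tool:
  motion: [0,0,0,0,0,0,0,0]

```text
clock: 8.77
eef_pos: [491.6, -105.4, 86.4]
eef_rot: [3.136, -0.008, 1.424]
wrist_force: [-1.4, 0.3, 4.2]
finger_gap: 0.6
```

>>> drive_tool:
  motion: [0,0,-10,0,0,0,-30,0,0,0,-30,0,0,0,-30,0,0,-30,0,0,0,-30,0,0,0,-30,0,0,0,0,0,0]

```text
clock: 9.43
eef_pos: [399.1, -92.3, 193.1]
eef_rot: [3.136, -0.008, 1.425]
wrist_force: [-0.3, -0.4, 0.7]
finger_gap: 0.8
```

```bash
python3 - <<'E'
from cell import *
import cv2
print(read_state())
im=camera("top")[130:330,210:490,::-1]
cv2.imwrite("pics/c4.png",cv2.resize(im,None,fx=2.8,fy=2.8,interpolation=cv2.INTER_CUBIC))
E
```

```text
{'clock': 9.4333, 'joints': array([-0.32277871, -0.01043061,  1.9061837 ,  0.00942451,  1.24155697,
       -0.17958027]), 'qd': array([ 0.00707355,  0.04054509, -0.0930077 ,  0.0034232 , -0.00769114,
        0.01167933]), 'effort': array([ -0.18136804, -35.25524855, -32.84914255,   0.07605938,
        -0.05205118,  -0.21413265]), 'eef_pos': array([399.07743692, -92.34383819, 193.12335942]), 'eef_rot': array([ 3.13579686, -0.0080251 ,  1.42459305]), 'wrist_force': array([-0.27312211, -0.37854721,  0.73611834]), 'moment': array([-0.0426899 , -0.04708195,  0.00136464]), 'finger_gap': 0.7794819401067079}
```

View pics/c4.png

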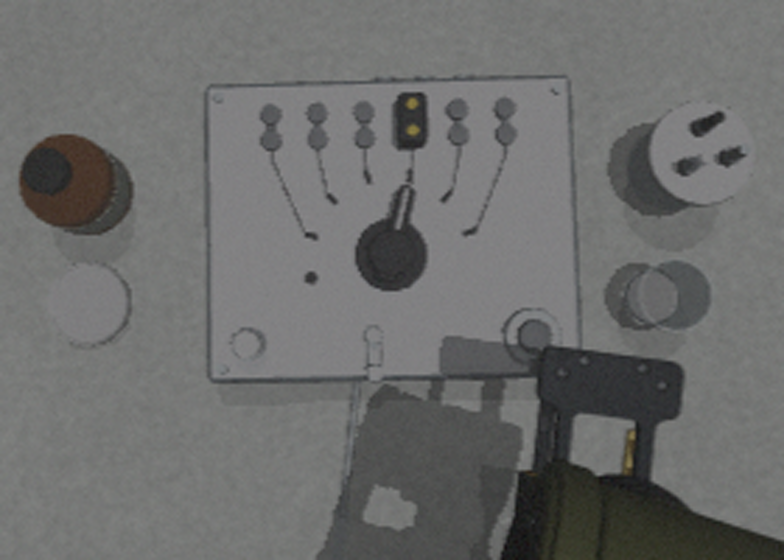

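The selector (tip at (408,188)) points at channel 4's tick, the button looks free, and the arm is clear of everything. Handing in.

```bash
python3 -c "
from cell import *
print(sign_off())"
```

```text
the job is handed in; nothing more can be done
None
```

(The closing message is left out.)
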